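Feel a keyed former sleeve home on a leaning bench spigot

TASK

On this jeweller's bench, put the blue slotted former sleeve on the leaning steel spigot of the green holder, slotted end first, and feel for the red key so that the slot drops over it; then push the sleeve fully home against the green flange, past the stiff last centimetre, and let go. Never force or hammer the sleeve on the holder, leave the brass and wooden sleeves standing where they are, and do not disturb the hammer.

Things in the scene. Friction and masses are not known exactly. Their poses are not given: they have to be found in the camera images.
- sleeve: Blue anodised straight tube, 120 mm long, 45 mm outside and 35 mm inside diameter, about 0.25 kg, standing upright on the plywood board, slotted end down. Origin: centre of the slotted (lower) end; z runs along the tube to its plain upper end; x points to the slot.
- slot_end (a point): Upper end of the sleeve's only slot, in the middle of the wall, on the sleeve's +x side, 26 mm above the foot. The slot is open at the foot, 12 mm wide, 26 mm deep, right through the wall; a thin yellow stripe runs from it to the upper end.
- sleeve_foot (a point): Centre of the sleeve's slotted end (the same point as the sleeve's origin).
- brass_sleeve: Brass tube without a slot, 120 mm long, 45 mm outside diameter, standing on the board; leave it. Origin: centre of its lower end.
- wood_sleeve: Pale wooden tube without a slot, 120 mm long, 45 mm outside diameter, standing on the board; leave it. Origin: centre of its lower end.
- board: Plywood board, 130 x 340 mm, 12 mm thick, fixed on the bench, on which the three sleeves stand in a row along its y about 112 mm apart, in any order. Origin: centre of its underside.
- holder: Green cast holder screwed to the bench: foot plate 170 x 130 x 18 mm. Origin: on the underside of the foot plate, 75 mm below the seat; its -x is the way the spigot leans.
- spigot: Steel spigot fixed to the holder: 32 mm diameter, 85 mm long, its last 17 mm tapering to 20 mm at the nose. It leans 0.32 rad (18 degrees) from upright, towards the robot's side. Origin: on its axis, in the face of the green flange (66 mm diameter); z runs along the axis to the nose; x is its upper side.
- key_middle (a point): Middle of the range of the red key's top, 20 mm off the axis on the spigot's x side. The key (rib) stands on the flange against the spigot: 6 mm wide, 22 mm tall, reaching 26 mm from the axis. Each time it is clamped at another angle about the axis, up to 0.75 rad either side of this point; it does not turn; its angle is not reported. Off the key, a sleeve stops 22 mm short.
- pads (a point): Point on the spigot's axis 12 mm above the flange, between two small sprung rubber pads on the spigot's +y and -y sides, which make the last 15 mm of travel stiff (about 5 to 12 N).
- seat (a point): Where the sleeve's foot centre must be: on the spigot's axis in the face of the green flange.
- nose (a point): Tip of the spigot, on its axis, 85 mm from the seat.
- hammer: Hammer lying on the bench, 240 mm long; bystander.
Things that resemble listed ones, but are neither listed nor needed, are in the scene too. Leave any white look-alike of the holder alone. Of the things like the sleeve, leave any that is turquoise; of the rest the smaller one is meant.

How it is judged:
By the outcome, as a careful person would: the job done as asked, in the order asked, and still so for the second after the job is handed in, with the robot touching nothing.
It also fails if it takes over 61 s, if anything falls off the work surface, if the arm or the gripper's body presses on something with over 40 N, if the wrist force passes 120 N, or if a joint passes its speed limit or range.

ROBOT

A 6-joint arm with a two-finger parallel gripper is mounted at the origin on the work surface. World frame = base frame: x ahead of the robot, y to its left, z up, the work surface at z = 0. Lengths are in m, angles in rad, forces in N, time in s.
With the tool pointing down it reaches from about 0.35 to 0.975 m from the base axis. Payload 4.9 kg.
Tool frame: the origin (TCP) lies on the centre line of the jaws, within the pads' length; the fingertips stand manip.tcp_to_tips ahead of it and the grasp point (between the pads) is the TCP (manip.tcp_to_tips is the distance from the TCP to the fingertips, in m); y points along the fingers, z is the direction in which the jaws open and shut, and the axes are right-handed (so a half turn about y gives the same grasp; the last joint's range is limited). The gripper opens to 85 mm and grips with 20 to 120 N. Pads are 22 mm wide; open, the fingers measure 114 mm over their backs; the gripper's body (76 mm by 85 mm) begins 54 mm behind the grasp point. The pads swing forward as they close: fully open they stand 13 mm farther back than shut.
Start: joints at [1.082, 0.053, 1.613, -0, 1.476, -0.119], TCP at [0.226, 0.583, 0.25] pointing down, gripper open.
Joint ranges: [-3.01, 3.01], [-1.01, 2.22], [0.06, 2.58], [-1.02, 4.17], [0.09, 2.62], [-3.14, 3.14]. Speed limits (rad/s): [2.57, 2.57, 3.14, 3.14, 3.14, 3.14].

INTERFACE

Orientations are given as a unit quaternion [w, x, y, z].
In Python, from plant import manip gives the robot as it stands.
- The arm moves only by the tool apply_moves, never from a script. Its argument "moves" is a list of rows, each a list of 7 numbers: the gripper's target within -1 to 1 (shut at 1, half-way at 0, fully open at -1), then the shift along the tool's x, y, z in mm, then the turn, a rotation vector about the tool's x, y, z in degrees. A call has 1 to 20 rows; each row shifts and turns the commanded pose from where the row before left it, along the tool's axes as they then stand; what a row does not reach is not made up. A row lasts 1/10 s, in which the tool goes at most 50 mm and 8.59 degrees, less where a joint would pass 70% of its speed; a pose out of reach is approached as far as the arm can. A call with a gripper value outside its range is refused whole. The fingers move at their own pace and stop on an object; the grip force is fixed at half the most. Time passes only in rows, so rows that do not move let the fingers close. It gives the time, the measured TCP pose, the force and the opening at its end, in the units of the state.
- manip.state(): the state, without advancing time (a new reading comes with each control period).
- manip.grab_frame(name): name is "scene" or "side" or "wrist"; returns the picture (384x512x3 uint8, blue, green, red); there is no depth.
- manip.calibration(name): a dict with "mtx" (3x3 intrinsics, pixels), "T" (4x4, takes a point from camera to world coordinates); the wrist camera has in their place "T_tool_cam" (4x4, takes a point from camera to tool coordinates, whose origin is the TCP and whose axes are the tool frame's). Camera axes: x right, y down, z forward; pixel columns grow to the right and rows downward; lengths in m; the calibration is good to about 2 mm. The wrist camera is an equidistant fisheye: a pixel r from the principal point sees the ray r / f radians off the axis. A picture is of the moment at which its call begins: read the wrist's pose just before it. calibration takes no time and is no camera call.
- manip.job_done(): hands the job in, once; it reports no verdict.
The state is a dict: "time": time; "joint_pos": joint angles; "joint_vel": joint speeds; "joint_efforts": joint torques, N m; "tool_pos": TCP position; "tool_rot": TCP orientation; "contact_force": force on the tool from outside, world axes, zero at the start; "ft_torque": the same for the moment, N m; "gripper_width": opening from 0.0 (shut) to 1.0 (fully open).
Only numpy, scipy, OpenCV 4.12 (cv2) and the standard library are available. Lean on these libraries where they do the work, as an engineer would, in place of code of your own. Each camera call takes 0.05 s, during which the arm holds its last target. There are 200 camera calls.

## Working session

There is one attempt and no reset: what is moved stays moved. The work goes in short steps, Python scripts to look and compute and a tool call to move; the robot and the scene stay as the last step left them, time stands still between calls to the robot, and variables do not carry over. Pictures are saved under pics/ and viewed, about 8 in all and at most 12, crops included, and the job is handed in when it is done.

Besides the shell and the picture viewer there is one more tool, called as name(argument=value, ...) on one line, values as JSON. apply_moves: Moves the arm, as the interface text tells. Its arguments: {"type":"object","properties":{"moves":{"type":"array","items":{"type":"array","items":{"type":"number"}}}},"required":["moves"]}

```bash
ls; mkdir -p pics; cat > h.py <<'E'
import numpy as np, cv2
from plant import manip
from scipy.spatial.transform import Rotation as R
def Rq(q): return R.from_quat([q[1],q[2],q[3],q[0]])
E
python3 - <<'E'
from h import *
print(manip.tcp_to_tips, manip.state())
for n in ("scene","side","wrist"):
    print(n,manip.calibration(n))
a=manip.grab_frame("scene");b=manip.grab_frame("side");w=manip.grab_frame("wrist")
for n,i in zip("abw",(a,b,w)): np.save(f"{n}0.npy",i)
cv2.imwrite("pics/1.png",a);cv2.imwrite("pics/2.png",b)
E
```

```text
pics
0.019 {'time': 0.0, 'joint_pos': array([ 1.08201622e+00,  5.33676270e-02,  1.61429571e+00, -8.60347077e-06,
        1.47597997e+00, -1.19006973e-01]), 'joint_vel': array([ 0.00035804,  0.00084256, -0.00034859, -0.00045573, -0.00235689,
        0.00098903]), 'joint_efforts': array([-1.94888678e-03, -3.93687665e+01, -3.70172918e+01, -2.06074205e-04,
        7.02439065e-03,  3.12659074e-05]), 'tool_pos': array([0.22560899, 0.58223798, 0.24905527]), 'tool_rot': array([-0.69436262,  0.69574803, -0.13020471,  0.12977658]), 'contact_force': array([-0.23242619,  0.53578147,  0.36227316]), 'ft_torque': array([-0.03096968, -0.04127952,  0.00098052]), 'gripper_width': 1.00387748512783}
scene {'mtx': array([[351.05238052,   0.        , 245.23003837],
       [  0.        , 351.05238052, 191.6332314 ],
       [  0.        ,   0.        ,   1.        ]]), 'T': array([[ 0.15100486,  0.70270193, -0.69527514,  1.13061218],
       [ 0.98849072, -0.10083098,  0.1127795 , -0.11493251],
       [ 0.0091451 , -0.70430328, -0.70984031,  0.86119884],
       [ 0.        ,  0.        ,  0.        ,  1.    
[... 252 characters left out ...]
0.23568975,  0.53989064, -0.80806462,  1.23171132],
       [-0.00209742, -0.83176969, -0.5551169 ,  0.9228351 ],
       [ 0.        ,  0.        ,  0.        ,  1.        ]])}
wrist {'mtx': array([[297.31863964,   0.        , 254.31750189],
       [  0.        , 297.31863964, 197.50815271],
       [  0.        ,   0.        ,   1.        ]]), 'T_tool_cam': array([[-1.18482463e-04,  9.56079216e-01,  2.93108373e-01,
        -7.52831744e-02],
       [-8.95577787e-06, -2.93108376e-01,  9.56079223e-01,
        -1.23962518e-01],
       [ 9.99999993e-01,  1.10653608e-04,  4.32906354e-05,
        -2.54500435e-04],
       [ 0.00000000e+00,  0.00000000e+00,  0.00000000e+00,
         1.00000000e+00]])}
```

View pics/1.png

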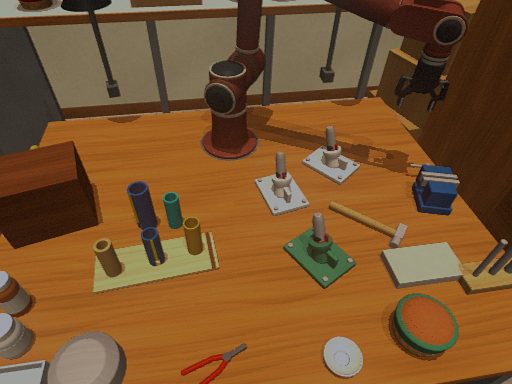

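View pics/2.png

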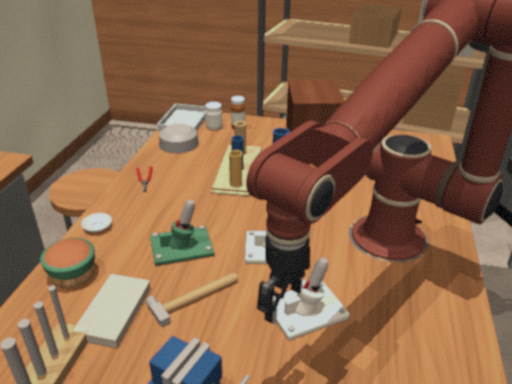

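Scene picture: candidates for the sleeve are the small blue tube on the board (153,247), the larger blue tube off the board (142,205) and the turquoise tube (173,211). I choose (153,247). The holder is the green one at (319,257); the white look-alikes at (281,190) and (331,160) stay. The side view shows the holder at (182,243) and the sleeve at (237,145).

```bash
cat >> h.py <<'E'
C={n:manip.calibration(n) for n in ("scene","side","wrist")}
def ray(n,u,v,Tw=None):
    c=C[n];K=c["mtx"]
    p=np.array([(u-K[0,2])/K[0,0],(v-K[1,2])/K[1,1]])
    if n=="wrist":
        r=np.hypot(*p); d=np.r_[p/r*np.sin(r),np.cos(r)] if r>1e-9 else np.array([0,0,1.]); T=Tw@c["T_tool_cam"]
    else: d=np.r_[p,1];T=c["T"]
    d=T[:3,:3]@d; return T[:3,3],d/np.linalg.norm(d)
def onz(n,u,v,z,Tw=None):
    o,d=ray(n,u,v,Tw); return o+d*(z-o[2])/d[2]
def tri(*rs):
    A=np.zeros((3,3));b=np.zeros(3)
    for o,d in rs:
        P=np.eye(3)-np.outer(d,d);A+=P;b+=P@o
    x=np.linalg.solve(A,b); return x,[np.linalg.norm((np.eye(3)-np.outer(d,d))@(x-o)) for o,d in rs]
def pix(n,X,Tw=None):
    c=C[n];K=c["mtx"];T=c["T"] if n!="wrist" else Tw@c["T_tool_cam"]
    q=np.linalg.inv(T)@np.r_[X,1]; 
    if n=="wrist":
        r=np.hypot(*q[:2]);p=q[:2]/r*np.arctan2(r,q[2])
    else: p=q[:2]/q[2]
    return p*K[0,0]+K[:2,2]
def tw(s):
    T=np.eye(4);T[:3,:3]=Rq(s["tool_rot"]).as_matrix();T[:3,3]=s["tool_pos"];return T
E
python3 - <<'E'
from h import *
a=np.load("a0.npy");b=np.load("b0.npy")
for n,i,(x0,y0,x1,y1) in (("scene",a,(270,200,370,290)),("side",b,(140,190,225,270))):
    h=cv2.cvtColor(i,cv2.COLOR_BGR2HSV)
    m=cv2.inRange(h,(45,60,30),(90,255,255));z=np.zeros_like(m);z[y0:y1,x0:x1]=m[y0:y1,x0:x1]
    c=max(cv2.findContours(z,0,1)[0],key=cv2.contourArea);hu=cv2.convexHull(c)
    ap=cv2.approxPolyDP(hu,4,True)[:,0]
    print(n,[(tuple(p),onz(n,*p,.018).round(4)[:2]) for p in ap])
h=cv2.cvtColor(a,cv2.COLOR_BGR2HSV)
m=cv2.inRange(h,(100,80,20),(130,255,255))
for c in cv2.findContours(m[180:290,90:220],0,1)[0]:
    if cv2.contourArea(c)>30: print(cv2.boundingRect(c)+np.array([90,180,0,0]))
o=np.hstack([cv2.resize(a[215:280,85:225],None,fx=5.6,fy=5.6,interpolation=2)[:, :400*2]])
p=cv2.resize(a[205:290,280:360],(400,425),interpolation=2);q=cv2.resize(b[190:270,140:220],(400,425),interpolation=2)
o=cv2.resize(a[220:280,85:225],(560,240),interpolation=2)  # x4
o=np.hstack([o,np.zeros((240,240,3),np.uint8)])
o[:,560:]=cv2.resize(b[115:195,205:285],(240,240),interpolation=2)
cv2.imwrite("pics/3.png",np.vstack([o[:175+65],np.hstack([p,q])[:360]]))
E
```

```text
scene [((np.int32(312), np.int32(227)), array([0.4858, 0.1996])), ((np.int32(355), np.int32(262)), array([0.6264, 0.2844])), ((np.int32(326), np.int32(286)), array([0.6873, 0.1794])), ((np.int32(284), np.int32(247)), array([0.5467, 0.097 ]))]
side [((np.int32(205), np.int32(228)), array([0.5376, 0.1116])), ((np.int32(211), np.int32(255)), array([0.4841, 0.2262])), ((np.int32(156), np.int32(264)), array([0.6195, 0.2974])), ((np.int32(151), np.int32(235)), array([0.6825, 0.1811])), ((np.int32(174), np.int32(222)), array([0.6389, 0.1049]))]
[141 227  17  14]
[127 182  21  14]
```

View pics/3.png

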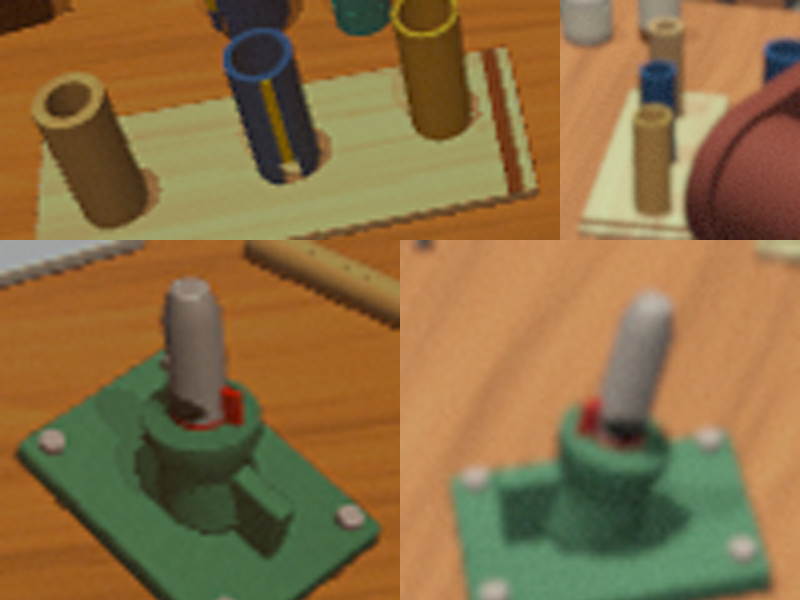

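Close crop: the middle blue tube on the board has the yellow stripe and slot facing the scene camera, flanked by wood (left) and brass (right), so the choice stands. The red key shows at about scene (326,238), side (178,223).

```bash
python3 - <<'E'
from h import *
f=lambda p:(p[0]/4+85,p[1]/4+220)
g=lambda p:(p[0]/5+280,(p[1]-240)/5+205)
k=lambda p:((p[0]-400)/5+140,(p[1]-240)/5.3125+190)
for nm,p in (("sleeve top",(258,55)),("wood",(71,101)),("brass",(426,12))): print(nm,onz("scene",*f(p),.132).round(4))
print("rim L,R",onz("scene",*f((224,56)),.132),onz("scene",*f((293,53)),.132))
print("stripe top",onz("scene",*f((266,82)),.132))
print("big blue top~",onz("scene",141,188,.15).round(3),"turq",onz("scene",172,198,.12).round(3))
n,e=tri(ray("scene",*g((188,287))),ray("side",*k((655,297))));print("nose",n,e)
kk,e=tri(ray("scene",*g((232,390))),ray("side",*k((590,403))));print("keytop",kk,e)
fl,e=tri(ray("scene",*g((203,418))),ray("side",*k((616,440))));print("flange",fl,e)
for s in ((.018),):
  print("bolts scene",[onz("scene",*g(p),s)[:2].round(4) for p in((52,441),(351,517))])
  print("bolts side",[onz("side",*k(p),s)[:2].round(4) for p in((475,478),(708,438),(741,547),(494,590))])
E
```

```text
sleeve top [ 0.5338 -0.2695  0.132 ]
wood [ 0.5541 -0.3847  0.132 ]
brass [ 0.5131 -0.1597  0.132 ]
rim L,R [ 0.53147198 -0.29128096  0.132     ] [ 0.53542525 -0.24699812  0.132     ]
stripe top [ 0.55668475 -0.26357659  0.132     ]
big blue top~ [ 0.377 -0.296  0.15 ] turq [ 0.4   -0.212  0.12 ]
nose [0.5518219  0.1747343  0.15660526] [np.float64(0.0004454354015820989), np.float64(0.00044543540158184356)]
keytop [0.58359374 0.19980571 0.10178552] [np.float64(0.0010638603404375167), np.float64(0.0010638603404373595)]
flange [0.57580658 0.189827   0.07033   ] [np.float64(0.0006663797180634914), np.float64(0.0006663797180633042)]
bolts scene [array([0.5431, 0.1171]), array([0.6193, 0.2728])]
bolts side [array([0.6713, 0.1775]), array([0.5487, 0.1105]), array([0.501, 0.198]), array([0.6248, 0.2639])]
```

```bash
cat >> h.py <<'E'
def plan(pos,Rt=None,s=None):
    s=s or manip.state();R0=Rq(s["tool_rot"]).as_matrix()
    print("shift tool mm",(R0.T@(np.array(pos)-s["tool_pos"])*1e3).round(1))
    if Rt is not None: print("rotvec deg (tool)",np.degrees(R.from_matrix(R0.T@Rt).as_rotvec()).round(2), "(turn after shift)")
def tooldown(az,ax=(0,0,1)):
    """tool y = -ax, tool x has horizontal azimuth az (rad)"""
    y=-np.array(ax,float);y/=np.linalg.norm(y);x=np.array([np.cos(az),np.sin(az),0]);x-=y*(x@y);x/=np.linalg.norm(x)
    return np.c_[x,y,np.cross(x,y)]
E
python3 - <<'E'
from h import *
T=tw(manip.state());print(T.round(3));x=T[:3,0];print(np.degrees(np.arctan2(x[1],x[0])))
az=np.radians(29.5)
# camera above holder
plan((.55,.18,.27),tooldown(az))
E
```

```text
[[ 0.932 -0.001  0.361  0.226]
 [-0.361 -0.001  0.932  0.582]
 [-0.    -1.    -0.002  0.249]
 [ 0.     0.     0.     1.   ]]
-21.188852097901062
shift tool mm [ 447.8  -20.3 -258. ]
rotvec deg (tool) [ 8.000e-02 -5.069e+01 -5.000e-02] (turn after shift)
```

apply_moves(moves=[[-1,32,-1.5,-18.4,0,0,0],[-1,32,-1.5,-18.4,0,0,0],[-1,32,-1.5,-18.4,0,0,0],[-1,32,-1.5,-18.4,0,0,0],[-1,32,-1.5,-18.4,0,0,0],[-1,32,-1.5,-18.4,0,0,0],[-1,32,-1.5,-18.4,0,0,0],[-1,32,-1.5,-18.4,0,0,0],[-1,32,-1.5,-18.4,0,0,0],[-1,32,-1.5,-18.4,0,0,0],[-1,32,-1.5,-18.4,0,0,0],[-1,32,-1.5,-18.4,0,0,0],[-1,32,-1.5,-18.4,0,0,0],[-1,32,-1.5,-18.4,0,0,0],[-1,0,0,0,0,6.5,0],[-1,0,0,0,0,6.5,0],[-1,0,0,0,0,6.5,0],[-1,0,0,0,0,6.5,0],[-1,0,0,0,0,6.5,0],[-1,0,0,0,0,6.5,0]])

```text
time: 2.15
tool_pos: [0.5503, 0.1805, 0.2708]
tool_rot: [-0.611, 0.611, -0.356, 0.356]
contact_force: [-0.4, -0.3, 0.1]
gripper_width: 0.995
```

```bash
python3 - <<'E'
from h import *
s=manip.state();T=tw(s);w=manip.grab_frame("wrist");np.save("w1.npy",w);np.save("T1.npy",T)
print(T.round(4))
for n,X in (("nose",(.5518,.1747,.1566)),("seat",(.5751,.1879,.0759)),("key",(.5836,.1998,.1018))): print(n,pix("wrist",X,T).round(1))
p=pix("wrist",(.5751,.1879,.0759),T).astype(int);x0=max(p[0]-65,0);y0=max(p[1]-65,0);print(x0,y0)
c=w[y0:y0+130,x0:x0+130]
cv2.imwrite("pics/4.png",np.hstack([cv2.resize(c,None,fx=4,fy=4,interpolation=2),cv2.resize(w,(270,202)) if 0 else np.zeros((c.shape[0]*4,2,3),np.uint8)]))
E
```

```text
[[ 4.930e-01 -8.000e-04  8.700e-01  5.503e-01]
 [-8.700e-01 -2.000e-04  4.930e-01  1.805e-01]
 [-2.000e-04 -1.000e+00 -8.000e-04  2.708e-01]
 [ 0.000e+00  0.000e+00  0.000e+00  1.000e+00]]
nose [253.2 206.4]
seat [277.7 182.9]
key [292.6 183.4]
212 117
```

View pics/4.png

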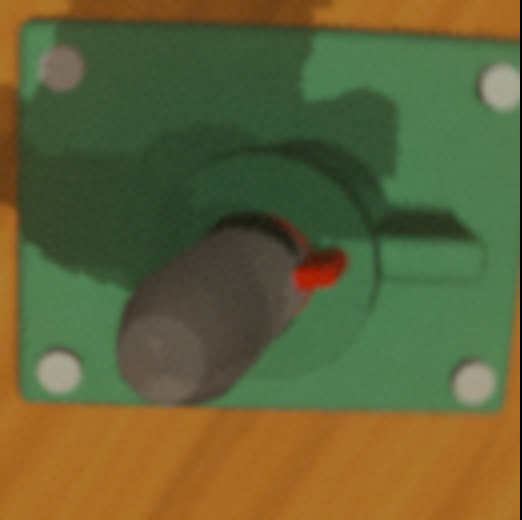

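Wrist view: nose at (252,205), flange centre about (279,183), key at about (293,183) and sticking out on the upper side. All three are within 2 px of my predictions.

```bash
python3 - <<'E'
from h import *
w=np.load("w1.npy");T=np.load("T1.npy")
g=lambda p:(p[0]/4+212,p[1]/4+117)
B=[onz("wrist",*g(p),.02,T)[:2] for p in((62,68),(503,87),(474,382),(59,371))]
print(np.round(B,4));
for i,j in((0,1),(3,2)): print(np.degrees(np.arctan2(*(B[j]-B[i])[::-1])),np.linalg.norm(B[j]-B[i]))
c=np.mean(B,0);print("centre",c)
n,e=tri(ray("wrist",*g((160,352)),T),ray("scene",317.6,214.4),ray("side",191,200.7));print("nose",n,e)
f,e=tri(ray("wrist",*g((270,265)),T),ray("scene",320.6,240.6),ray("side",183.2,227.6));print("seat",f,e)
d=n-f;print(np.degrees(np.arctan2(d[1],d[0]))+180,np.linalg.norm(d))
m=cv2.inRange(cv2.cvtColor(w,cv2.COLOR_BGR2HSV),(0,180,150),(8,255,255))[117:247,212:342];ys,xs=np.nonzero(m);print("red",xs.min()*4,xs.max()*4,ys.min()*4,ys.max()*4)
for yaw in (28.5,30,32):
  a=np.radians(yaw);s,co=np.sin(.32),np.cos(.32)
  ax=np.array([-s*np.cos(a),-s*np.sin(a),co]);X=np.array([co*np.cos(a),co*np.sin(a),s]);Y=np.cross(ax,X)
  for seat in (n-.085*ax,):
    for p in ((345,256),(340,262),(322,264),(300,275),(345,268)):
      o,dr=ray("wrist",*g(p),T);q=o+dr*((seat+.022*ax-o)@ax)/(dr@ax)-seat
      print(yaw,seat.round(4),p,"x,y mm",(q@X*1e3).round(1),(q@Y*1e3).round(1),"ang",np.arctan2(q@Y,q@X).round(3))
E
```

```text
[[0.4987 0.2016]
 [0.6239 0.2677]
 [0.6708 0.1783]
 [0.5457 0.1124]]
27.830789072028104 0.14153774512360265
27.803956017812453 0.14142364423545992
centre [0.58475966 0.19000947]
nose [0.55120615 0.17499191 0.15640804] [np.float64(0.0008366064496918405), np.float64(0.0007341426954714987), np.float64(0.0007099018894793452)]
seat [0.57685346 0.18880799 0.07087219] [np.float64(0.0015773778290018915), np.float64(0.0010558338446039638), np.float64(0.0014704987077547914)]
28.31112680932688 0.0903606736592224
red 296 328 272 284
28.5 [0.5747 0.1878 0.0757] (345, 256) x,y mm 27.1 9.8 ang 0.347
28.5 [0.5747 0.1878 0.0757] (340, 262) x,y mm 25.9 8.1 ang 0.304
28.5 [0.5747 0.1878 0.0757] (322, 264) x,y mm 21.3 7.1 ang 0.323
28.5 [0.5747 0.1878 0.0757] (300, 275) x,y mm 15.7 3.6 ang 0.228
28.5 [0.5747 0.1878 0.0757] (345, 268) x,y mm 27.2 6.7 ang 0.24
30 [0.5744 0.1884 0.0757] (345, 256) x,y mm 27.3 8.6 ang 0.306
30 [0.5744 0.1884 0.0757] (340, 262) x,y mm 26.1 7.0 ang 0.261
30 [0.5744 0.1884 0.0757] (322, 264) x,y mm 21.4 6.1 ang 0.277
30 [0.5744 0.1884 0.0757] (300, 275) x,y mm 15.8 2.7 ang 0.172
30 [0.5744 0.1884 0.0757] (345, 268) x,y mm 27.4 5.5 ang 0.198
32 [0.5739 0.1892 0.0757] (345, 256) x,y mm 27.6 7.0 ang 0.25
32 [0.5739 0.1892 0.0757] (340, 262) x,y mm 26.3 5.4 ang 0.203
32 [0.5739 0.1892 0.0757] (322, 264) x,y mm 21.6 4.7 ang 0.214
32 [0.5739 0.1892 0.0757] (300, 275) x,y mm 15.8 1.5 ang 0.097
32 [0.5739 0.1892 0.0757] (345, 268) x,y mm 27.6 3.9 ang 0.141
```

```bash
python3 - <<'E'
from h import *
plan((.534,-.262,.29),tooldown(np.radians(-93)))
E
```

```text
shift tool mm [ 377.7  -19.1 -231.3]
rotvec deg (tool) [ 0.05 32.38 -0.  ] (turn after shift)
```

apply_moves(moves=[[-1,29,-1.5,-17.8,0,0,0],[-1,29,-1.5,-17.8,0,0,0],[-1,29,-1.5,-17.8,0,0,0],[-1,29,-1.5,-17.8,0,0,0],[-1,29,-1.5,-17.8,0,0,0],[-1,29,-1.5,-17.8,0,0,0],[-1,29,-1.5,-17.8,0,0,0],[-1,29,-1.5,-17.8,0,0,0],[-1,29,-1.5,-17.8,0,0,0],[-1,29,-1.5,-17.8,0,0,0],[-1,29,-1.5,-17.8,0,0,0],[-1,29,-1.5,-17.8,0,0,0],[-1,29,-1.5,-17.8,0,0,0],[-1,0,0,0,0,6.5,0],[-1,0,0,0,0,6.5,0],[-1,0,0,0,0,6.5,0],[-1,0,0,0,0,6.5,0],[-1,0,0,0,0,6.5,0],[-1,0,0,0,0,0,0]])

```text
time: 4.1
tool_pos: [0.537, -0.2614, 0.2904]
tool_rot: [0.489, -0.489, 0.511, -0.511]
contact_force: [-0.4, 0.1, -0.2]
gripper_width: 1.003
```

```bash
python3 - <<'E'
from h import *
s=manip.state();T=tw(s);w=manip.grab_frame("wrist");np.save("w2.npy",w);np.save("T2.npy",T)
print(T.round(4),s["joint_pos"].round(2))
p=pix("wrist",(.534,-.2695,.132),T);print(p,pix("wrist",(.534,-.2695,.012),T));p=p.astype(int);x0=max(p[0]-75,0);y0=max(p[1]-75,0);print(x0,y0)
cv2.imwrite("pics/5.png",cv2.resize(w[y0:y0+150,x0:x0+150],None,fx=4,fy=4,interpolation=2))
E
```

```text
[[-4.510e-02 -6.000e-04  9.990e-01  5.370e-01]
 [-9.990e-01  4.000e-04 -4.510e-02 -2.614e-01]
 [-3.000e-04 -1.000e+00 -6.000e-04  2.904e-01]
 [ 0.000e+00  0.000e+00  0.000e+00  1.000e+00]] [-0.58 -0.03  1.63 -0.    1.54 -0.53]
[252.30608455 194.00691025] [252.93137126 169.53004285]
177 119
```

View pics/5.png

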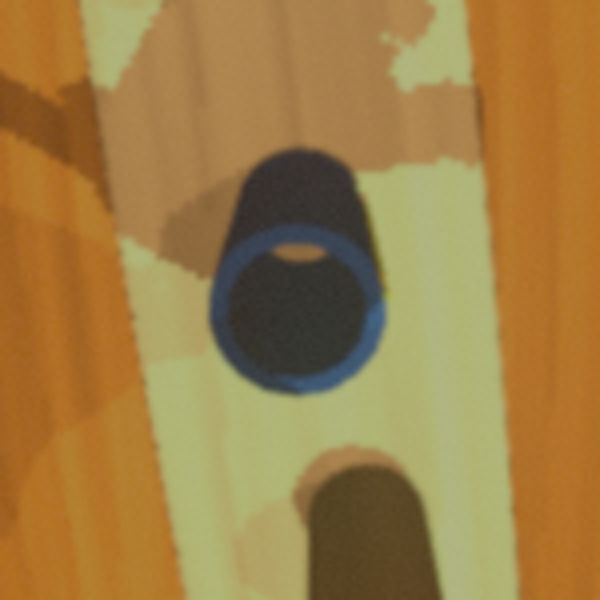

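Close wrist view: rim centre at (251,196). The yellow stripe meets the rim on its right at about (273,192), which is azimuth +10° or so. That agrees with the 14° from the scene view.

```bash
python3 - <<'E'
from h import *
w=np.load("w2.npy");T=np.load("T2.npy");hsv=cv2.cvtColor(w,cv2.COLOR_BGR2HSV)
m=cv2.inRange(hsv,(100,150,85),(125,255,255));z=np.zeros_like(m);z[165:225,225:280]=m[165:225,225:280]
c=max(cv2.findContours(z,0,1)[0],key=cv2.contourArea);e=cv2.fitEllipse(cv2.convexHull(c));print(e)
ce=onz("wrist",*e[0],.132,T);print("centre",ce)
for p in ((383,290),(385,296),(380,265)): 
  q=onz("wrist",p[0]/4+177,p[1]/4+119,.132,T)-ce;print(p,np.linalg.norm(q)*1e3,np.degrees(np.arctan2(q[1],q[0])))
a=np.load("a0.npy");h=cv2.cvtColor(a,cv2.COLOR_BGR2HSV)
y=cv2.inRange(h,(18,120,80),(35,255,255))[236:266,145:162];ys,xs=np.nonzero(y)
for r in sorted(set(ys)): print(r+236,xs[ys==r].mean()+145,end="; ")
# predicted stripe column for slot azimuths
for az in (5,8,11,14,17):
  d=np.array([np.cos(np.radians(az)),np.sin(np.radians(az)),0])*.0225
  print(az,[pix("scene",np.r_[ce[:2],z]+d).round(1) for z in (.13,.10,.06)])
E
```

```text
Traceback (most recent call last):
ValueError: max() iterable argument is empty
```

```bash
python3 - <<'E'
from h import *
w=np.load("w2.npy");T=np.load("T2.npy");hsv=cv2.cvtColor(w,cv2.COLOR_BGR2HSV)
print(hsv[212,250],hsv[215,251],hsv[196,232])
e=((251.2,196.0),)
ce=onz("wrist",*e[0],.132,T);print("centre",ce)
for k,(u,v) in dict(L=(209,308),R=(386,308),T=(297,225),B=(297,393)).items(): print(k,onz("wrist",u/4+177,v/4+119,.132,T).round(4))
for p in ((383,290),(385,296),(380,265)): 
  q=onz("wrist",p[0]/4+177,p[1]/4+119,.132,T)-ce;print(p,np.linalg.norm(q)*1e3,np.degrees(np.arctan2(q[1],q[0])))
a=np.load("a0.npy");h=cv2.cvtColor(a,cv2.COLOR_BGR2HSV)
y=cv2.inRange(h,(18,120,80),(35,255,255))[236:266,145:162];ys,xs=np.nonzero(y)
for r in sorted(set(ys)): print(r+236,xs[ys==r].mean()+145,end="; ")
for az in (5,8,11,14,17):
  d=np.array([np.cos(np.radians(az)),np.sin(np.radians(az)),0])*.0225
  print(az,[pix("scene",np.r_[ce[:2],z]+d).round(1) for z in (.13,.10,.06)])
E
```

```text
[96 21 60] [105 108 111] [114  66  81]
centre [ 0.53280735 -0.27150781  0.132     ]
L [ 0.511  -0.2705  0.132 ]
R [ 0.5549 -0.2725  0.132 ]
T [ 0.5339 -0.2505  0.132 ]
B [ 0.5318 -0.294   0.132 ]
(383, 290) 21.81593393834313 9.735861685436628
(385, 296) 22.05762411882412 5.525048883948875
(380, 265) 23.25334386500715 25.760083524190957
240 151.0; 241 151.0; 242 151.0; 243 152.0; 244 152.0; 245 152.0; 246 152.0; 247 153.0; 248 153.0; 249 153.0; 250 154.0; 251 151.75; 252 151.75; 253 152.5; 254 155.0; 255 155.0; 256 155.5; 257 153.5; 258 153.75; 259 156.0; 260 157.0; 261 159.0; 262 156.0; 264 161.0; 265 158.0; 5 [array([149.3, 240.8]), array([151.4, 247.7]), array([154.1, 256.4])]
8 [array([149.8, 240.7]), array([151.9, 247.6]), array([154.5, 256.3])]
11 [array([150.2, 240.6]), array([152.3, 247.5]), array([154.9, 256.2])]
14 [array([150.7, 240.4]), array([152.8, 247.4]), array([155.4, 256.1])]
17 [array([151.1, 240.3]), array([153.2, 247.2]), array([155.8, 255.9])]
```

```bash
python3 - <<'E'
from h import *
plan((.5332,-.2708,.107))
E
```

```text
shift tool mm [  9.6 183.5  -3.3]
```

apply_moves(moves=[[-1,4.8,0,-1.6,0,0,0],[-1,4.8,0,-1.6,0,0,0],[-1,0,26,0,0,0,0],[-1,0,26,0,0,0,0],[-1,0,26,0,0,0,0],[-1,0,26,0,0,0,0],[-1,0,26,0,0,0,0],[-1,0,26,0,0,0,0],[-1,0,27,0,0,0,0],[-1,0,0,0,0,0,0],[1,0,0,0,0,0,0],[1,0,0,0,0,0,0],[1,0,0,0,0,0,0],[1,0,0,0,0,0,0],[1,0,0,0,0,0,0],[1,0,0,0,0,0,0],[1,0,0,0,0,0,0],[1,0,0,0,0,0,0]])

```text
time: 5.95
tool_pos: [0.5344, -0.2718, 0.1104]
tool_rot: [-0.488, 0.488, -0.51, 0.513]
contact_force: [-1.9, 0.7, 6.4]
gripper_width: 0.517
```

```bash
python3 - <<'E'
from h import *
s=manip.state();print(s["tool_pos"],s["contact_force"],s["ft_torque"],s["gripper_width"])
E
```

```text
[ 0.5344386  -0.27182328  0.11040233] [-1.87443811  0.71230826  6.38243152] [ 0.08739137  0.41424564 -0.04180069] 0.5168993790271817
```

```bash
cat >> h.py <<'E'
yaw=np.radians(27.8);s_,c_=np.sin(.32),np.cos(.32)
ax=np.array([-s_*np.cos(yaw),-s_*np.sin(yaw),c_]);SX=np.array([c_*np.cos(yaw),c_*np.sin(yaw),s_]);SY=np.cross(ax,SX)
seat=np.array([.5748,.1875,.0757])
def place(phi):
    x=np.cos(phi)*SX+np.sin(phi)*SY;y=-ax;return np.c_[x,y,np.cross(x,y)]
E
python3 - <<'E'
from h import *
s=manip.state();x=tw(s)[:3,0];az=np.degrees(np.arctan2(x[1],x[0]));print("az",az)
phi=np.radians(17.8-(12-az));print("phi",np.degrees(phi))
tgt=seat+ax*(.0984+.125);print(tgt)
s2=dict(s);s2["tool_pos"]=s["tool_pos"]+[0,0,.18]
plan(tgt,place(phi),s2)
E
```

```text
az -92.67562704837853
phi -86.87562704837853
[0.51263681 0.15472507 0.28775919]
shift tool mm [-425.1    1.6  -41.7]
rotvec deg (tool) [ 17.97 -33.28   4.56] (turn after shift)
```

apply_moves(moves=[[1,0,-10,0,0,0,0],[1,0,-20,0,0,0,0],[1,0,-30,0,0,0,0],[1,0,-30,0,0,0,0],[1,0,-30,0,0,0,0],[1,0,-30,0,0,0,0],[1,0,-30,0,0,0,0]])

```text
time: 6.65
tool_pos: [0.5331, -0.2706, 0.2889]
tool_rot: [0.488, -0.488, 0.512, -0.511]
contact_force: [0.5, -0.4, -2.7]
gripper_width: 0.516
```

apply_moves(moves=[[1,-15,0,-1.5,0,0,0],[1,-25,0,-2.5,0,0,0],[1,-35,0,-3.4,0,0,0],[1,-35,0,-3.4,0,0,0],[1,-35,0,-3.4,0,0,0],[1,-35,0,-3.4,0,0,0],[1,-35,0,-3.4,0,0,0],[1,-35,0,-3.4,0,0,0],[1,-35,0,-3.4,0,0,0],[1,-35,0,-3.4,0,0,0],[1,-35,0,-3.4,0,0,0],[1,-35,0,-3.4,0,0,0],[1,-35,0,-3.4,0,0,0],[1,-25,0,-2.5,0,0,0],[1,-10,0,-1,0,0,0]])

```text
time: 8.15
tool_pos: [0.5082, 0.1932, 0.2853]
tool_rot: [0.488, -0.49, 0.512, -0.51]
contact_force: [-0.2, -0.3, -3.3]
gripper_width: 0.519
```

apply_moves(moves=[[1,0,0,0,2.5,-4.75,0.65],[1,0,0,0,2.5,-4.75,0.65],[1,0,0,0,2.5,-4.75,0.65],[1,0,0,0,2.5,-4.75,0.65],[1,0,0,0,2.5,-4.75,0.65],[1,0,0,0,2.5,-4.75,0.65],[1,0,0,0,2.97,-4.78,0.66],[1,0,0,0,0,0,0],[1,0,0,0,0,0,0]])

```text
time: 9.05
tool_pos: [0.5094, 0.1903, 0.2865]
tool_rot: [0.702, -0.512, 0.287, -0.404]
contact_force: [-0.9, 0.7, -2.2]
gripper_width: 0.517
```

```bash
cat >> h.py <<'E'
def look(name,fx=None):
    a=manip.grab_frame("scene");b=manip.grab_frame("side");np.save("la.npy",a);np.save("lb.npy",b)
    p=cv2.resize(a[160:280,260:360],(500,600),interpolation=2)[:,50:450];q=cv2.resize(b[150:270,140:240],(500,600),interpolation=2)[:,50:450]
    cv2.imwrite(name,np.hstack([p,q]))
E
python3 - <<'E'
from h import *
s=manip.state();T=tw(s);print(s["time"],s["tool_pos"],s["contact_force"],s["gripper_width"],s["joint_pos"].round(2))
plan(seat+ax*(.0984+.10),place(np.radians(-86.9)))
look("pics/6.png")
foot=s["tool_pos"]+T[:3,1]*.0984
for n in("scene","side"): print(n,"pred foot",pix(n,foot).round(1),"top",pix(n,foot-T[:3,1]*.12).round(1))
E
```

```text
9.05 [0.50941492 0.19025525 0.28652145] [-0.91546072  0.69604507 -2.19184514] 0.5166453324583757 [ 0.17 -0.36  1.94  0.11  1.26 -0.38]
shift tool mm [ 32.4  19.4 -14.2]
rotvec deg (tool) [ 0.18 -0.21 -0.29] (turn after shift)
scene pred foot [329.  199.5] top [326.  158.8]
side pred foot [191.9 196.5] top [203.7 157.1]
```

View pics/6.png

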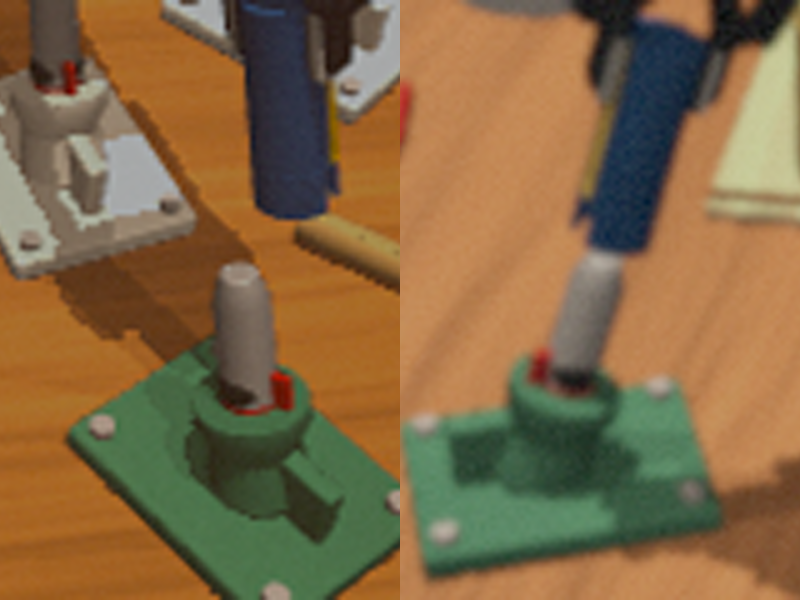

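The sleeve is held straight and sits about 36 mm to the side of the target, because I summed the shift wrongly. Its foot is at scene (329,201), as predicted. Before going on I'll check the slot angle against the key angle in these same two views.

```bash
python3 - <<'E'
from h import *
s=manip.state();T=tw(s)
f=lambda p:((p[0]+50)/5+260,p[1]/5+160); g=lambda p:((p[0]-350)/5+140,p[1]/5+150)
inv_f=lambda q:np.array([(q[0]-260)*5-50,(q[1]-160)*5]);inv_g=lambda q:np.array([(q[0]-140)*5+350,(q[1]-150)*5])
foot=s["tool_pos"]+T[:3,1]*.0984
for th in (5,10,15,20,25,30,35):
  r=np.radians(th);X=SX*np.cos(r)+SY*np.sin(r)
  P=foot+ax*.028+X*.0225;k=seat+ax*.022+X*.021
  print(th,"stripe foot",inv_f(pix("scene",P)).round(),inv_g(pix("side",P)).round(),"key",inv_f(pix("scene",k)).round(),inv_g(pix("side",k)).round())
for n,v in(("foot",foot),("seat",seat),("nose",seat+.085*ax),("top",foot+.12*ax)):print(n,inv_f(pix("scene",v)).round(),inv_g(pix("side",v)).round())
for i,F in((np.load("la.npy"),lambda x,y:((x-260)*5-50,(y-160)*5)),(np.load("lb.npy"),lambda x,y:((x-140)*5+350,(y-150)*5))):
  h=cv2.cvtColor(i,cv2.COLOR_BGR2HSV)
  m=cv2.inRange(h,(0,170,110),(8,255,255))[215:245,160:360];ys,xs=np.nonzero(m);
  sel=(xs<40) if i is not None and F(0,0)[0]>-1000 else xs>0
  sel=xs>110 if F(0,0)[0]<-1000 else xs<40
  if sel.any(): print("red centroid",F(xs[sel].mean()+160.5,ys[sel].mean()+215.5),"top row",F(0,ys[sel].min()+215)[1])
E
```

```text
5 stripe foot [329. 165.] [581. 183.] key [277. 378.] [541. 345.]
10 stripe foot [331. 163.] [582. 185.] key [279. 377.] [542. 347.]
15 stripe foot [333. 161.] [583. 187.] key [280. 375.] [543. 349.]
20 stripe foot [335. 159.] [585. 189.] key [282. 373.] [545. 351.]
25 stripe foot [336. 157.] [587. 191.] key [283. 371.] [546. 353.]
30 stripe foot [337. 155.] [589. 193.] key [284. 369.] [548. 355.]
35 stripe foot [338. 153.] [591. 195.] key [285. 367.] [550. 357.]
foot [296. 197.] [608. 231.]
seat [249. 395.] [567. 379.]
nose [238. 271.] [605. 255.]
top [282.  -7.] [668.  35.]
red centroid (np.float64(278.88888888888886), np.float64(393.05555555555554)) top row 370
red centroid (np.float64(538.125), np.float64(361.875)) top row 350
```

apply_moves(moves=[[1,8,0,-3.5,0,0,0],[1,10,0,-4.5,0,0,0],[1,10,0,-4.5,0,0,0],[1,4.4,0,-1.7,0.2,-0.2,-0.3],[1,0,6,0,0,0,0],[1,0,6,0,0,0,0],[1,0,6,0,0,0,0],[1,0,0,0,0,0,0],[1,0,0,0,0,0,0]])

```text
time: 10.05
tool_pos: [0.5201, 0.1588, 0.2662]
tool_rot: [0.703, -0.512, 0.282, -0.405]
contact_force: [-0.9, 0.2, -1.4]
gripper_width: 0.522
```

```bash
python3 - <<'E'
from h import *
s=manip.state();T=tw(s);print(s["time"],s["tool_pos"],s["contact_force"],s["ft_torque"],s["gripper_width"])
plan(seat+ax*(.0984+.10),place(np.radians(-86.9)))
look("pics/7.png")
E
```

```text
10.05 [0.52011055 0.15882126 0.2661589 ] [-0.93836863  0.2166664  -1.41784453] [-0.16566735  0.24586108 -0.0066702 ] 0.5216690971846965
shift tool mm [ 0.1  1.8 -1.3]
rotvec deg (tool) [-0.13  0.14 -0.01] (turn after shift)
```

View pics/7.png

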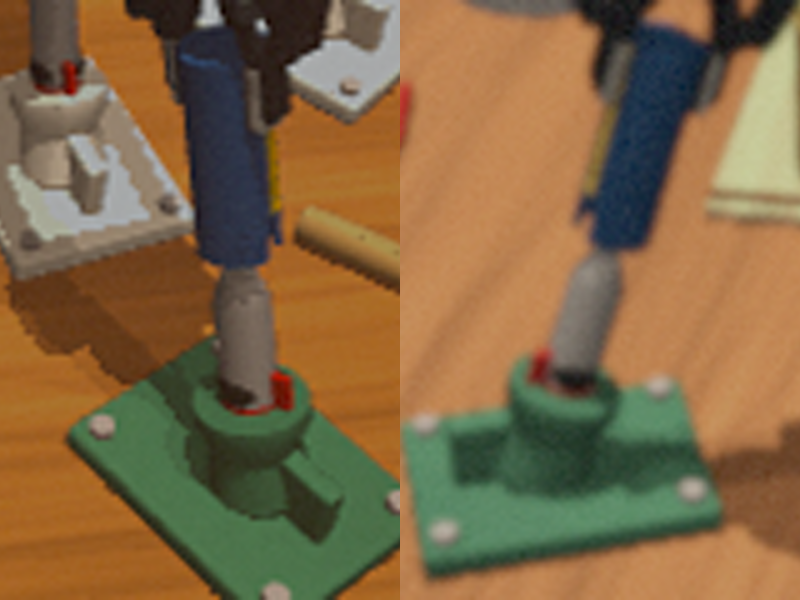

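Sleeve foot sits over the nose in both views (scene about (238,262) in the crop). Lowering gently onto the spigot.

apply_moves(moves=[[1,0,3,-1.3,0,0,0],[1,0,5,0,0,0,0],[1,0,5,0,0,0,0],[1,0,5,0,0,0,0],[1,0,4,0,0,0,0],[1,0,4,0,0,0,0],[1,0,0,0,0,0,0],[1,0,0,0,0,0,0]])

```text
time: 10.95
tool_pos: [0.5266, 0.1617, 0.2415]
tool_rot: [0.703, -0.512, 0.282, -0.405]
contact_force: [-0.5, 1.0, -2.4]
gripper_width: 0.518
```

```bash
cat >> h.py <<'E'
def rep():
    s=manip.state();T=tw(s);d=s["tool_pos"]-seat
    print("t",s["time"],"foot height mm",((d@ax-.0984)*1e3).round(1),"off SX,SY mm",(d@SX*1e3).round(1),(d@SY*1e3).round(1),"F ax,SX,SY",[round(float(s["contact_force"]@v),1) for v in(ax,SX,SY)],"tau tool",(T[:3,:3].T@s["ft_torque"]).round(2),"w",round(s["gripper_width"],3))
    x=T[:3,0];print("phi",np.degrees(np.arctan2(x@SY,x@SX)).round(2),"slot",(np.degrees(np.arctan2(x@SY,x@SX))+104.68).round(2),"SX,SY in tool",(T[:3,:3].T@SX).round(2),(T[:3,:3].T@SY).round(2))
    plan(s["tool_pos"],place(np.radians(-86.9)))
E
python3 -c "
from h import *
rep()"
```

```text
t 10.95 foot height mm 76.2 off SX,SY mm 0.2 -0.3 F ax,SX,SY [-2.3, -0.7, 1.2] tau tool [-0.34 -0.03  0.04] w 0.518
phi -86.77 slot 17.91 SX,SY in tool [0.06 0.   1.  ] [-1.   -0.    0.06]
shift tool mm [0. 0. 0.]
rotvec deg (tool) [-0.16  0.13  0.02] (turn after shift)
```

Good alignment, no contact. Going down another 28 mm over the full diameter.

apply_moves(moves=[[1,0,4,0,0,0,0],[1,0,4,0,0,0,0],[1,0,4,0,0,0,0],[1,0,4,0,0,0,0],[1,0,4,0,0,0,0],[1,0,4,0,0,0,0],[1,0,4,0,0,0,0],[1,0,0,0,0,0,0],[1,0,0,0,0,0,0]])

```text
time: 11.85
tool_pos: [0.5344, 0.1659, 0.2149]
tool_rot: [0.703, -0.512, 0.282, -0.405]
contact_force: [0.9, 0.2, -3.3]
gripper_width: 0.518
```

```bash
python3 -c "
from h import *
rep()"
```

```text
t 11.85 foot height mm 48.2 off SX,SY mm 0.3 -0.3 F ax,SX,SY [-3.4, -0.2, -0.3] tau tool [-0.28 -0.02  0.06] w 0.518
phi -86.78 slot 17.9 SX,SY in tool [0.06 0.   1.  ] [-1.   -0.    0.06]
shift tool mm [0. 0. 0.]
rotvec deg (tool) [-0.16  0.13  0.02] (turn after shift)
```

apply_moves(moves=[[1,0,4,0,0,0,0],[1,0,4,0,0,0,0],[1,0,4,0,0,0,0],[1,0,4,0,0,0,0],[1,0,4,0,0,0,0],[1,0,2,0,0,0,0],[1,0,1.5,0,0,0,0],[1,0,1.5,0,0,0,0],[1,0,1.5,0,0,0,0],[1,0,1.5,0,0,0,0],[1,0,0,0,0,0,0]])

```text
time: 12.95
tool_pos: [0.5422, 0.17, 0.1883]
tool_rot: [0.703, -0.512, 0.282, -0.405]
contact_force: [0.3, 0.4, -2.8]
gripper_width: 0.519
```

```bash
python3 -c "
from h import *
rep()"
```

```text
t 12.95 foot height mm 20.1 off SX,SY mm 0.3 -0.3 F ax,SX,SY [-2.8, -0.4, 0.2] tau tool [-0.28 -0.02  0.02] w 0.519
phi -86.78 slot 17.9 SX,SY in tool [0.06 0.   1.  ] [-1.   -0.    0.06]
shift tool mm [0. 0. 0.]
rotvec deg (tool) [-0.16  0.12  0.02] (turn after shift)
```

apply_moves(moves=[[1,0,1,0,0,0,0],[1,0,1,0,0,0,0],[1,0,1,0,0,0,0],[1,0,1,0,0,0,0],[1,0,0,0,0,0,0]])

```text
time: 13.45
tool_pos: [0.5436, 0.1705, 0.1847]
tool_rot: [0.703, -0.512, 0.282, -0.405]
contact_force: [-0.0, -1.0, -3.1]
gripper_width: 0.519
```

```bash
python3 -c "
from h import *
rep()"
```

```text
t 13.45 foot height mm 16.3 off SX,SY mm 0.5 -0.5 F ax,SX,SY [-2.8, -1.4, -0.9] tau tool [-0.3   0.01 -0.16] w 0.519
phi -86.77 slot 17.91 SX,SY in tool [0.06 0.   1.  ] [-1.   -0.    0.06]
shift tool mm [0. 0. 0.]
rotvec deg (tool) [-0.19  0.13  0.05] (turn after shift)
```

The slot has dropped over the key: the foot is below 22 mm with no axial force. Pushing on through the stiff part in small steps.

apply_moves(moves=[[1,0,1.5,0,0,0,0],[1,0,1.5,0,0,0,0],[1,0,1.5,0,0,0,0],[1,0,1.5,0,0,0,0],[1,0,1.5,0,0,0,0],[1,0,1.5,0,0,0,0],[1,0,0,0,0,0,0]])

```text
time: 14.15
tool_pos: [0.546, 0.172, 0.1757]
tool_rot: [0.703, -0.512, 0.282, -0.405]
contact_force: [0.8, -0.5, -2.2]
gripper_width: 0.52
```

```bash
python3 -c "
from h import *
rep()"
```

```text
t 14.15 foot height mm 6.8 off SX,SY mm 0.4 -0.2 F ax,SX,SY [-2.2, -0.3, -0.8] tau tool [-0.08 -0.01 -0.08] w 0.52
phi -86.78 slot 17.9 SX,SY in tool [0.06 0.   1.  ] [-1.   -0.    0.06]
shift tool mm [0. 0. 0.]
rotvec deg (tool) [-0.19  0.12  0.01] (turn after shift)
```

apply_moves(moves=[[1,0,1,0,0,0,0],[1,0,1,0,0,0,0],[1,0,1,0,0,0,0],[1,0,1,0,0,0,0]])

```text
time: 14.55
tool_pos: [0.5471, 0.1725, 0.1723]
tool_rot: [0.703, -0.512, 0.282, -0.405]
contact_force: [-0.0, -1.0, -0.2]
gripper_width: 0.518
```

```bash
python3 -c "
from h import *
rep()
look('pics/8.png')"
```

```text
t 14.55 foot height mm 3.3 off SX,SY mm 0.5 -0.3 F ax,SX,SY [-0.1, -0.5, -0.8] tau tool [-0.4   0.   -0.07] w 0.518
phi -86.78 slot 17.9 SX,SY in tool [0.06 0.   1.  ] [-1.   -0.    0.06]
shift tool mm [0. 0. 0.]
rotvec deg (tool) [-0.17  0.12  0.02] (turn after shift)
```

View pics/8.png

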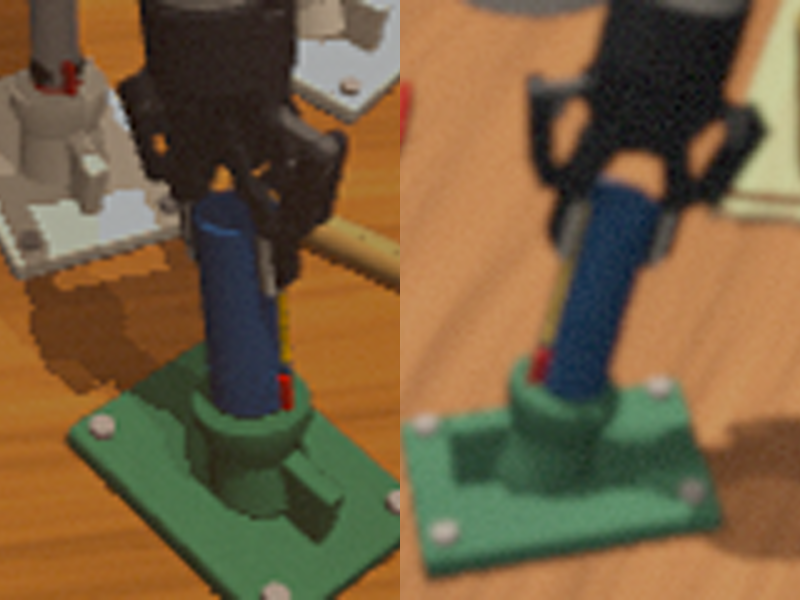

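The slot straddles the red key in both views and the foot is a little above the flange. Carrying on in small steps and watching the force.

apply_moves(moves=[[1,0,1,0,0,0,0],[1,0,1,0,0,0,0],[1,0,1,0,0,0,0],[1,0,0,0,0,0,0]])

```text
time: 15.05
tool_pos: [0.5479, 0.173, 0.1693]
tool_rot: [0.703, -0.512, 0.282, -0.405]
contact_force: [0.6, -0.5, -1.1]
gripper_width: 0.518
```

```bash
python3 -c "
from h import *
rep()"
```

```text
t 15.05 foot height mm 0.0 off SX,SY mm 0.4 -0.3 F ax,SX,SY [-1.2, -0.0, -0.7] tau tool [-0.23 -0.03 -0.09] w 0.518
phi -86.78 slot 17.9 SX,SY in tool [0.06 0.   1.  ] [-1.   -0.    0.06]
shift tool mm [0. 0. 0.]
rotvec deg (tool) [-0.17  0.12  0.02] (turn after shift)
```

apply_moves(moves=[[1,0,1,0,0,0,0],[1,0,1,0,0,0,0],[1,0,1,0,0,0,0]])

```text
time: 15.35
tool_pos: [0.5486, 0.173, 0.1688]
tool_rot: [0.703, -0.513, 0.282, -0.405]
contact_force: [-15.9, -7.0, 16.6]
gripper_width: 0.515
```

```bash
python3 -c "
from h import *
rep()"
```

```text
t 15.35 foot height mm -0.6 off SX,SY mm 0.9 -0.6 F ax,SX,SY [21.2, -11.2, 1.2] tau tool [-2.17  0.01  0.31] w 0.515
phi -86.72 slot 17.96 SX,SY in tool [0.06 0.   1.  ] [-1.   -0.    0.06]
shift tool mm [0. 0. 0.]
rotvec deg (tool) [-0.07  0.18  0.03] (turn after shift)
```

Axial force rose to 21 N. Easing back 2 mm, then looking to see whether this is the flange or the onset of the pads.

apply_moves(moves=[[1,0,-2,0,0,0,0],[1,0,0,0,0,0,0]])

```text
time: 15.55
tool_pos: [0.5481, 0.173, 0.1688]
tool_rot: [0.703, -0.512, 0.282, -0.405]
contact_force: [-2.9, -2.6, 2.7]
gripper_width: 0.519
```

```bash
python3 -c "
from h import *
rep()
a=manip.grab_frame('scene');b=manip.grab_frame('side')
np.save('la.npy',a);np.save('lb.npy',b)
cv2.imwrite('pics/9.png',np.hstack([cv2.resize(a[195:255,300:340],(400,600),interpolation=2),cv2.resize(b[180:240,160:200],(400,600),interpolation=2)]))
for h in (0,.004,.008,.012):
  print(h,[ (pix(n,seat+ax*(h+.12))).round(1) for n in('scene','side')])
"
```

```text
t 15.55 foot height mm -0.5 off SX,SY mm 0.5 -0.3 F ax,SX,SY [3.7, -2.7, -0.9] tau tool [-0.66 -0.    0.01] w 0.519
phi -86.77 slot 17.91 SX,SY in tool [0.06 0.   1.  ] [-1.   -0.    0.06]
shift tool mm [0. 0. 0.]
rotvec deg (tool) [-0.17  0.13  0.03] (turn after shift)
0 [array([316.5, 203.2]), array([194.3, 190.3])]
0.004 [array([316.4, 201.9]), array([194.7, 189.1])]
0.008 [array([316.2, 200.6]), array([195.1, 187.8])]
0.012 [array([316.1, 199.3]), array([195.5, 186.6])]
```

View pics/9.png

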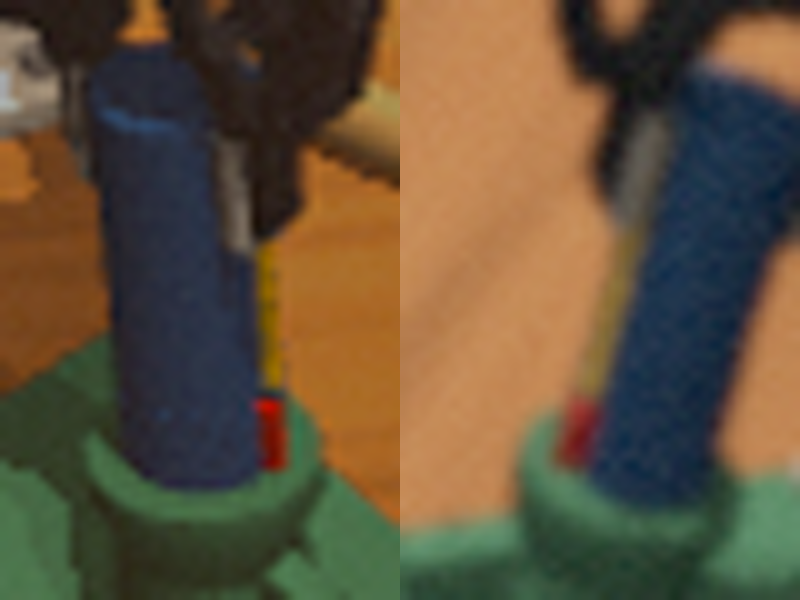

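Seated: the key fills the slot, leaving only the designed 4 mm or so between slot end and key top. The upper rim at scene row about 204 also matches height 0. One more gentle push, then release and check.

apply_moves(moves=[[1,0,1,0,0,0,0],[1,0,0.7,0,0,0,0],[1,0,0,0,0,0,0]])

```text
time: 15.95
tool_pos: [0.5485, 0.173, 0.1689]
tool_rot: [0.703, -0.513, 0.282, -0.405]
contact_force: [-11.6, -6.4, 14.2]
gripper_width: 0.518
```

```bash
python3 -c "
from h import *
rep()"
```

```text
t 15.95 foot height mm -0.5 off SX,SY mm 0.8 -0.5 F ax,SX,SY [17.6, -8.1, -0.3] tau tool [-1.85  0.02  0.22] w 0.518
phi -86.73 slot 17.95 SX,SY in tool [0.06 0.   1.  ] [-1.   -0.    0.06]
shift tool mm [0. 0. 0.]
rotvec deg (tool) [-0.09  0.17  0.03] (turn after shift)
```

apply_moves(moves=[[1,0,-1.2,0,0,0,0],[1,0,0,0,0,0,0],[-1,0,0,0,0,0,0],[-1,0,0,0,0,0,0],[-1,0,0,0,0,0,0],[-1,0,0,0,0,0,0],[-1,0,0,0,0,0,0],[-1,0,0,0,0,0,0],[-1,0,0,0,0,0,0],[-1,0,0,0,0,0,0]])

```text
time: 16.95
tool_pos: [0.5483, 0.1732, 0.1681]
tool_rot: [0.703, -0.512, 0.282, -0.405]
contact_force: [-0.7, -0.3, -0.7]
gripper_width: 1.0
```

```bash
python3 -c "
from h import *
rep()"
```

```text
t 16.95 foot height mm -1.2 off SX,SY mm 0.5 -0.3 F ax,SX,SY [-0.4, -0.9, 0.0] tau tool [-0.15  0.05  0.04] w 1.0
phi -86.77 slot 17.91 SX,SY in tool [0.06 0.   1.  ] [-1.   -0.    0.06]
shift tool mm [0. 0. 0.]
rotvec deg (tool) [-0.18  0.13  0.02] (turn after shift)
```

Released with nothing in contact. Retreating along the spigot axis and looking.

apply_moves(moves=[[-1,0,-5,0,0,0,0],[-1,0,-10,0,0,0,0],[-1,0,-15,0,0,0,0],[-1,0,-20,0,0,0,0],[-1,0,-20,0,0,0,0],[-1,0,-20,0,0,0,0],[-1,0,-20,0,0,0,0],[-1,0,-20,0,0,0,0],[-1,0,0,0,0,0,0],[-1,0,0,0,0,0,0]])

```text
time: 17.95
tool_pos: [0.5119, 0.1539, 0.2925]
tool_rot: [0.703, -0.511, 0.281, -0.406]
contact_force: [-0.1, -0.8, -0.7]
gripper_width: 1.0
```

```bash
python3 -c "
from h import *
a=manip.grab_frame('scene');b=manip.grab_frame('side')
cv2.imwrite('pics/10.png',np.hstack([cv2.resize(a[190:260,295:341],(400,600),interpolation=2),cv2.resize(b[175:245,155:201],(400,600),interpolation=2)]))
m=cv2.absdiff(a,np.load('a0.npy')).max(2);print('board diff max wood/brass',m[235:280,95:125].max(),m[215:258,183:205].max(),'hammer',(m[200:245,355:410]>60).sum())
for h in (0,.004,.008): print(h,[ (pix(n,seat+ax*(h+.12))).round(1) for n in('scene','side')])
"
```

```text
board diff max wood/brass 13 18 hammer 0
0 [array([316.5, 203.2]), array([194.3, 190.3])]
0.004 [array([316.4, 201.9]), array([194.7, 189.1])]
0.008 [array([316.2, 200.6]), array([195.1, 187.8])]
```

View pics/10.png

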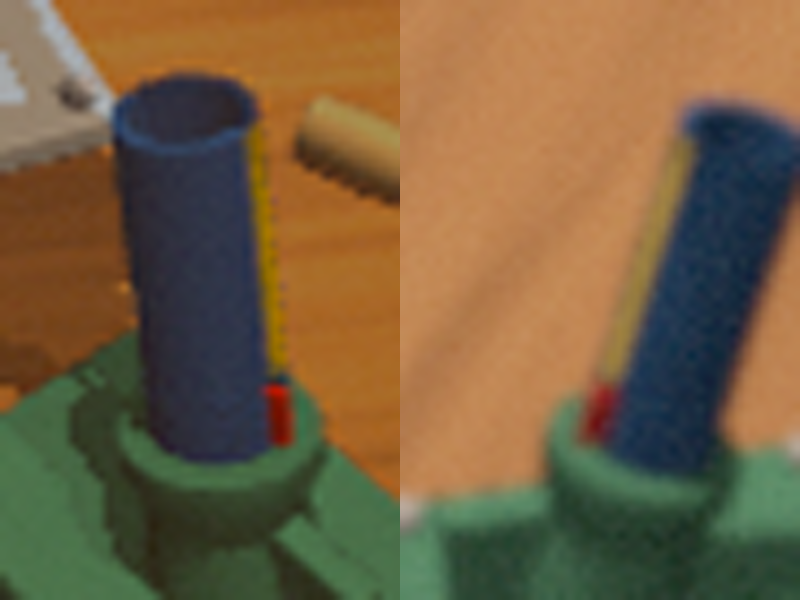

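Rim centre is at scene (316.6,203.4), against (316.5,203.2) predicted for fully home. Key is in the slot, gripper clear, bystanders unchanged.

```bash
python3 -c "
from h import *
print(manip.job_done())"
```

```text
the job is handed in; nothing more can be done
None
```

The blue slotted sleeve is on the leaning green holder, slotted end first, with its slot over the red key and pushed home against the flange. I let go, backed the gripper clear, and handed the job in at about 18 s of the 61 s allowed.

**Seating:** the rim centre after release was at scene pixel (316.6, 203.4), against (316.5, 203.2) predicted for fully home. The foot passed the 22 mm key height without any resistance. At the end it met a hard stop: pressing with about 21 N and later 18 N moved it no more than 0.1 mm further.

**Bystanders:** the wooden and brass sleeves and the hammer look unchanged between the first and last scene pictures. The gripper reads no contact force.

**What disagreed or went wrong:**
- **Pads:** I felt only about 2–3 N of added resistance over the last centimetre, less than the 5–12 N described. The hard stop, the rim height and the gap of about 4 mm left above the key all still say it is home.
- **Transfer:** my first move to the holder went about 40 mm too far through a summing mistake; I corrected it above the spigot before any contact.
- **Grasp:** the gripper's height at the grasp read about 3 mm higher than commanded, so my estimate of the foot height was only good to a few millimetres. The seating was judged by force and pictures instead.

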